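Idle the doser and open its safety cap

TASK

The hens' water doser is due a refill: first set its red-knobbed feed lever to idle, 20 degrees past upright on the side away from the robot (at the white mark), and leave it there. Then press the white push-and-turn cap of the blue canister down, twist it counter-clockwise (seen from above) until it is free, and lift it. Finish still holding the cap level in the gripper, about 10 cm straight above the bottle's neck, and leave the loose things lying about where they are.

Things in the scene. Friction and masses are not known exactly. Their poses are not given: they have to be found in the camera images.
- feed_lever (a joint): lean of the feed lever from upright, rad: 0 is upright, positive leans to the doser's +x side (away from the robot), negative towards the robot; idle is 0.35. Range -0.85 to 0.85. It stays where it is left; about 2 N at the knob moves it.
- lever_knob (a point): centre of the red barrel knob on top of the feed lever: a cylinder 26 mm across and 32 mm long, lying along the hinge axis, with flat ends; 95 mm from the hinge, on a rod 10 mm thick. A round dial plate 45 mm in radius stands on the side of the rod away from the canister, centred level with the hinge, its face 10 mm from the rod; marks at its rim reach 51 mm from the hinge.
- lever_hinge (a point): point on the lever's hinge axis, in the lever's plane, 60 mm above the table. Its axes are the doser's: x roughly away from the robot, y along the hinge axis towards the canister, z up. At lever angle a the knob's centre lies 95*sin(a) mm along x and 95*cos(a) mm along z from here.
- cap_mid (a point): centre (half-way up, on the axis) of the white ribbed cap: round, 50 mm across, 34 mm high, 40 g, z up. Closed, its underside is 135 mm above the table and 21 mm above the shoulder of the canister. How it works: see the cap body.
- seat (a point): point fixed to the canister's neck, on its axis: where the cap's centre lies when the cap is closed, 152 mm above the table. Its axes are the doser's; the cap's x lies along this x within 3 degrees when closed.
- doser: the doser: galvanised base plate with canister and lever, fixed to the shelf; origin at the centre of the plate's underside, canister 85 mm to its +y, lever 85 mm to its -y. Plate 130 x 330, 12 thick; canister blue, 100 mm across, shoulder 100 to 114 mm high.
- cap: the same cap, origin at the centre of its underside. Loose; two lugs lock it under the neck's flanges, a spring lies beneath: 4 N starts it down, 11 N brings it to a hard stop 9 mm down. At least 7 mm down it turns counter-clockwise seen from above (clockwise is blocked); 60 to 120 degrees on it is free, rises up to 5 mm if let, and lifts straight off.
- barn_key: rusted iron barn key lying flat, 150 long, 10 thick (mm); a bystander, loose; origin at its underside
- comb: horn comb lying flat, 130 x 40, 6 thick (mm); a bystander, loose; origin at its underside
- match_tin: open grey-green tin matchbox holder, 45 x 65, 115 high (mm); a bystander, loose; origin at its underside
- mug: blue enamel mug, 82 across and 82 high, handle at its own +y (mm); a bystander, loose; origin at its underside
- flower_pot: terracotta pot, 100 across, 90 high (mm); a bystander, loose; origin at its underside
- boot_brush: brush lying flat, handle towards its own -x (mm); a bystander, loose; origin at its underside
There are look-alikes about, which are no part of the job. What is meant by the cap is not purple, and is the larger of those in its own colour.

How it is judged (in metres and radians):
On the way, in this order (a step that is already met when the one before it is completed fails the run):
1. the feed lever stands still at idle, 0.35 rad past upright within 0.1 (value of joint feed_lever between 0.25 and 0.45 rad and velocity of joint feed_lever between -0.1 and 0.1 rad/s), for 0.3 s.
2. the cap is pressed down at least 5 mm on the neck (value of joint feed_lever between 0.25 and 0.45 rad and z of cap_mid in the frame of seat below -0.005 m and horizontal distance between cap_mid and seat below 0.008 m), for 0.1 s.
3. the cap, still on the neck, is turned at least 43 degrees (angle between the x axis of cap_mid and the x axis of seat, either way round above 0.75 rad and z of cap_mid in the frame of seat below 0.012 m and horizontal distance between cap_mid and seat below 0.012 m), for 0.05 s.
At the end, for the whole second after the job is handed in: The feed lever is at 0.35 rad (within 0.1); the cap is gripped between the fingers, still, tilted less than 0.3 rad, 50 to 160 mm above its closed place and within 30 mm of the neck's axis, not touching the doser (value of joint feed_lever between 0.25 and 0.45 rad and z of cap_mid in the frame of seat between 0.05 and 0.16 m and horizontal distance between cap_mid and seat below 0.03 m and angle between cap_mid's own z axis and vertical below 0.3 rad and contact force between the fingers and cap above 1 N and contact force between cap and doser below 0.05 N and linear speed of cap below 0.05 m/s); the arm keeps its last pose, push and grip.
It fails at once if a loose bystander is shoved more than 30 mm (distance of any of barn_key, comb, match_tin, mug, flower_pot, boot_brush from where it was at the start of the episode above 0.03 m).
It also fails if it takes over 54 s, if anything falls off the work surface, if the arm or the gripper's body presses on something with over 40 N, if the wrist force passes 120 N, or if a joint passes its speed limit or range.

ROBOT

A 6-joint arm with a two-finger parallel gripper is mounted at the origin on the work surface. World frame = base frame: x ahead of the robot, y to its left, z up, the work surface at z = 0. Lengths are in m, angles in degrees, forces in N, time in s.
With the tool pointing down it reaches from about 0.35 to 0.875 m from the base axis. Payload 4.2 kg.
Tool frame: the origin (TCP) lies between the finger pads; the fingertips stand 25 mm ahead of it and the grasp point (between the pads) lies 6 mm ahead of it (r.tips_ahead is the distance from the TCP to the fingertips, in m); z points along the fingers, y is the direction in which the jaws open and shut (so a half turn about z gives the same grasp; the last joint's range is limited). The gripper opens to 87 mm and grips with 3 to 60 N. Pads are 19 mm wide; open, the fingers measure 117 mm over their backs; the gripper's body (75 mm by 190 mm) begins 51 mm behind the grasp point.
Start: joints at [-57.777, 22.042, 0.453, 0, -68.411, -14.817], TCP at [0.187, -0.596, 0.248] pointing down, gripper open.
Joint ranges: [-179.83, 179.83], [-69.29, 118.12], [-61.27, 80.66], [-181.25, 117.63], [-171.15, -9.14], [-177.46, 177.46]. Speed limits (degrees/s): [159.86, 159.86, 180, 180, 180, 180].

INTERFACE

Orientations are given as a 3x3 rotation matrix whose columns are the frame's x, y, z axes.
In Python, from station import r, vision, finish_job gives the robot as it stands.
- The arm moves only by the shell command python3 -m jog 'ROWS'. ROWS is a JSON object of lists of equal length, an entry for each row: "rot": the turn, a rotation vector about the world's x, y, z in degrees, a list of three; "delta_pos": the shift along the world's x, y, z in mm, a list of three; "grip": the opening in per cent of the stroke, from 0 (shut) to 100 (fully open). A call has 1 to 10 rows; each row shifts and turns the commanded pose from where the row before left it; what a row does not reach is not made up. A row lasts 1/12 s, in which the tool goes at most 41.7 mm and 7.16 degrees, less where a joint would pass 70% of its speed; a pose out of reach is approached as far as the arm can. A call with a gripper value outside its range is refused whole. The fingers move at their own pace and stop on an object; the grip force is fixed at half the most. Time passes only in rows, so rows that do not move let the fingers close. It gives the time, the measured TCP pose, the force and the opening at its end, in the units of the state.
- r.sense(): the state, without advancing time (a new reading comes with each control period).
- vision.capture(name): name is "scene" or "top" or "wrist"; returns a dict with "frame" (480x640x3 uint8, red, green, blue), "K" (3x3 intrinsics, pixels), "xyz" and "orientation" of the camera in the world. Camera axes: x right, y up, looking along -z (the intrinsics and any distortion apply to the point x, -y, -z); pixel columns grow to the right and rows downward; lengths in m; the calibration is good to about 2 mm. A picture is of the moment at which its call begins. There is no depth.
- finish_job(): hands the job in, once; it reports no verdict.
The state is a dict: "time_s": time; "joints": joint angles; "joint_velocities": joint speeds; "effort": joint torques, N m; "tcp_pos": TCP position; "ee_rot": TCP orientation; "wrist_force": force on the tool from outside, world axes, zero at the start; "moment": the same for the moment, N m; "gripper_width": opening from 0.0 (shut) to 1.0 (fully open).
Only numpy, scipy, OpenCV 4.12 (cv2) and the standard library are available. Lean on these libraries where they do the work, as an engineer would, in place of code of your own. Each camera call takes 0.05 s, during which the arm holds its last target. There are 200 camera calls.

## Working session

There is one attempt and no reset: what is moved stays moved. The work goes in short steps, Python scripts to look and compute and a shell command to move; the robot and the scene stay as the last step left them, time stands still between calls to the robot, and variables do not carry over. Pictures are saved under pics/ and viewed, about 8 in all and at most 12, crops included, and the job is handed in when it is done.

```bash
mkdir -p pics
cat > h.py <<'E'
from station import r, vision, finish_job
import numpy as np, cv2, pickle
def cap(n,f):
    d=vision.capture(n); cv2.imwrite(f'pics/{f}.png',cv2.cvtColor(d['frame'],cv2.COLOR_RGB2BGR))
    pickle.dump(d,open(f'pics/{f}.pkl','wb')); return d
def load(f): return pickle.load(open(f'pics/{f}.pkl','rb'))
def ray(d,u,v):
    q=np.linalg.inv(d['K'])@[u,v,1.]; R=np.array(d['orientation'])
    return np.array(d['xyz']), R@np.array([q[0],-q[1],-q[2]])
def onz(d,u,v,z):
    o,k=ray(d,u,v); return o+k*(z-o[2])/k[2]
def proj(d,p):
    c=np.array(d['orientation']).T@(np.array(p)-d['xyz']); q=d['K']@[c[0],-c[1],-c[2]]; return q[:2]/q[2]
def tri(a,b):
    A=0;B=0
    for d,u,v in (a,b):
        o,k=ray(d,u,v);k=k/np.linalg.norm(k);M=np.eye(3)-np.outer(k,k);A=A+M;B=B+M@o
    return np.linalg.solve(A,B)
E
python3 - <<'E'
from h import *
for n in('scene','top'):
    d=cap(n,n+'0'); print(n,d['xyz'],d['K'][0],[k for k in d])
print(r.sense())
E
```

```text
scene [ 0.94372827 -0.76401249  0.96481418] [592.72815441   0.         323.48035023] ['frame', 'K', 'xyz', 'orientation']
top [ 0.41521359 -0.01642521  1.27163885] [497.44324519   0.         316.73311624] ['frame', 'K', 'xyz', 'orientation']
{'time_s': 0.1, 'joints': array([-5.77785451e+01,  2.20840248e+01,  3.88180684e-01, -2.60955924e-02,
       -6.84096465e+01, -1.48147530e+01]), 'joint_velocities': array([ 0.05738316, -0.07232789,  0.16638748,  0.14434015,  0.1672275 ,
        0.08996363]), 'effort': array([ 4.83148847e-05, -3.91689169e+01,  1.87936467e+01,  4.23185572e+00,
        1.34679460e-02, -7.12995393e-05]), 'tcp_pos': array([ 0.1868304 , -0.59591562,  0.24659538]), 'ee_rot': array([[-9.54255563e-01, -2.98991526e-01, -6.23395975e-04],
       [-2.98992170e-01,  9.54253898e-01,  1.78338319e-03],
       [ 6.16615773e-05,  1.88819384e-03, -9.99998215e-01]]), 'wrist_force': array([-0.36801863,  1.40358422, -0.09800338]), 'moment': array([-0.01276669, -0.02768517,  0.02610593]), 'gripper_width': 1.001677135149899}
```

View pics/scene0.png

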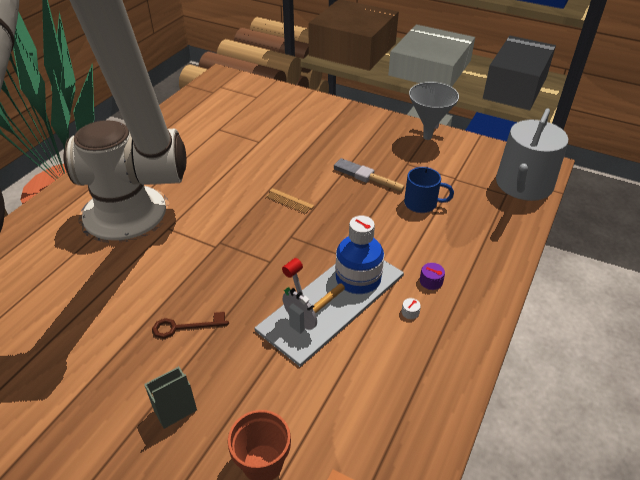

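View pics/top0.png

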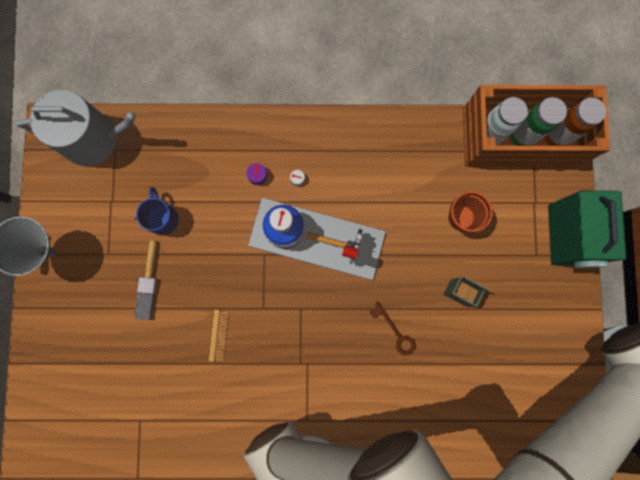

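The cap candidates in the scene view are white on the canister (362,229), small white (411,308) and purple (432,276). The one on the canister is the larger white one, so it fits. Next I measure and confirm it in a crop.

Run:
```python
from h import *
s,t=load('scene0'),load('top0')
def blob(d,f,box):
    x0,y0,x1,y1=box; im=d['frame'][y0:y1,x0:x1].astype(int); m=f(im[...,0],im[...,1],im[...,2]).astype(np.uint8)
    n,l,st,c=cv2.connectedComponentsWithStats(m); i=1+np.argmax(st[1:,4]); return c[i]+[x0,y0],st[i],(l==i).astype(np.uint8)
red=lambda R,G,B:(R>120)&(G<50)&(B<50)
white=lambda R,G,B:((R>150)&(G>140)&(B>130))
ks,a,_=blob(s,red,(270,250,315,290)); kt,b,_=blob(t,red,(330,235,370,265)); print('knob px',ks,a,kt,b)
K=tri((s,*ks),(t,*kt)); print('knob',K)
cs,a,_=blob(s,white,(340,205,385,250)); ct,b,m=blob(t,white,(262,200,300,245)); print('cap',cs,a,ct,b)
print('cap tri',tri((s,*cs),(t,*ct)),'onz',onz(t,*ct,.165))
# plate
hsv=cv2.cvtColor(t['frame'],cv2.COLOR_RGB2HSV); m=((hsv[...,1]<60)&(hsv[...,2]>90)).astype(np.uint8)
m[:190]=0;m[285:]=0;m[:,:240]=0;m[:,395:]=0
m=cv2.morphologyEx(m,cv2.MORPH_OPEN,np.ones((3,3)))
p=np.argwhere(m)[:,::-1].astype(np.float32); box=cv2.boxPoints(cv2.minAreaRect(p)); W=np.array([onz(t,*q,.012) for q in box]); print(box,W[:,:2],np.linalg.norm(W-np.roll(W,1,0),axis=1))
C=W.mean(0);e=[W[1]-W[0],W[2]-W[1]];L=max(e,key=np.linalg.norm);L=L/np.linalg.norm(L)
if L[1]<0:L=-L
X=np.array([L[1],-L[0],0]);print('C',C,'y',L,'yaw',np.degrees(np.arctan2(X[1],X[0])))
seat=C+.085*L;H=C-.085*L;H[2]=.06;seat[2]=.152;print('seat',seat,'hinge',H,'knob rel',(K-H)@X,(K-H)@L,K[2]-.06, 'cap rel seat via onz',onz(t,*ct,.165)-seat)
A=cv2.resize(s['frame'][200:340,240:450],None,fx=3.5,fy=3.5,interpolation=2);cv2.imwrite('pics/c1.png',A[...,::-1])
```

```text
knob px [292.8359375 264.5546875] [ 14   8  18  14 128] [350.0862069  251.88793103] [ 13  11  15  12 116]
knob [ 0.53564735 -0.09558785  0.15706395]
cap [361.26206897 223.20689655] [  9  10  26  17 290] [280.19375  219.090625] [  8   8  22  22 320]
cap tri [0.60715999 0.06101087 0.16782075] onz [0.60766861 0.0612198  0.165     ]
[[247.55238 245.91632]
 [261.0368  196.79442]
 [386.0479  231.1112 ]
 [372.56348 280.2331 ]] [[ 0.56485296  0.15446434]
 [ 0.69243961  0.12187603]
 [ 0.60356487 -0.19928837]
 [ 0.47785866 -0.1632535 ]] [0.32941256 0.13168277 0.33323459 0.13076912]
C [ 0.58467903 -0.02155037  0.012     ] y [ 0.26670323  0.9637787  -0.        ] yaw -15.468183458553563
seat [0.6073488  0.06037082 0.152     ] hinge [ 0.56200925 -0.10347156  0.06      ] knob rel -0.0275096518052117 0.0005673521254899935 0.09706395165208387 cap rel seat via onz [0.00031981 0.00084898 0.013     ]
```

View pics/c1.png

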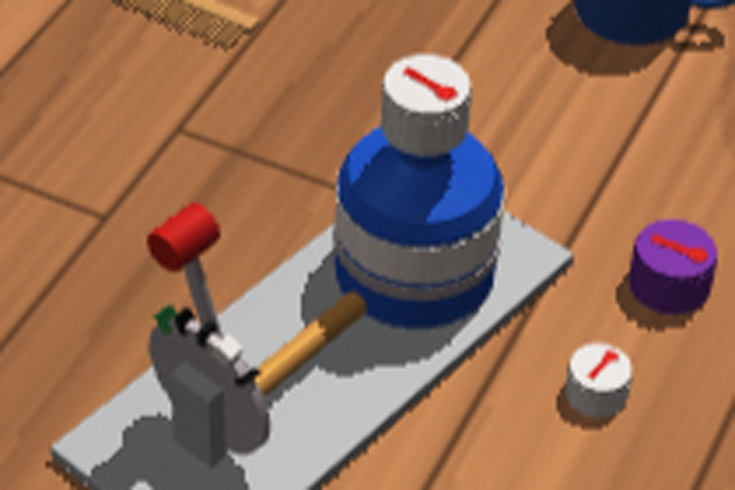

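The crop confirms it: the canister's white cap (362,229 in the scene view) is clearly larger than the small white one, and its mark lies along doser x. The lever is at about -0.29 rad and the doser yaw is -15.5°. I'll go above the knob now.

```bash
python3 -m jog '{"delta_pos":[[22,31,0],[22,31,0],[22,31,0],[22,31,0],[22,31,0],[22,31,0],[22,31,0],[22,31,0],[22,31,0],[22,31,0]],"rot":[[0,0,-3.3],[0,0,-3.3],[0,0,-3.3],[0,0,-3.3],[0,0,-3.3],[0,0,-3.3],[0,0,-3.3],[0,0,-3.3],[0,0,-3.3],[0,0,-3.2]],"grip":[100,100,100,100,100,100,100,100,100,100]}'
python3 -m jog '{"delta_pos":[[21.5,31.5,0],[21.5,31.5,0],[21.5,31.5,0],[21.5,31.5,0],[21.5,31.5,0],[21.5,31.5,0],[0,0,0],[0,0,0]],"rot":[[0,0,0],[0,0,0],[0,0,0],[0,0,0],[0,0,0],[0,0,0],[0,0,0],[0,0,0]],"grip":[100,100,100,100,100,100,100,100]}'
python3 - <<'E'
from h import *
w=cap('wrist','w1'); s=cap('scene','s1'); print(r.sense()['ee_rot'],w['xyz'])
for p in ([.5358,-.0962,.151],[.6073,.0604,.169]): print(proj(w,p),proj(s,p))
E
```

```text
time_s: 0.93
tcp_pos: [0.4075, -0.2845, 0.2474]
ee_rot: [[-0.963, 0.27, -0.0], [0.27, 0.963, 0.0], [0.0, 0.0, -1.0]]
wrist_force: [1.1, -0.1, 0.6]
gripper_width: 0.998
time_s: 1.6
tcp_pos: [0.5365, -0.0956, 0.2467]
ee_rot: [[-0.964, 0.264, -0.002], [0.264, 0.964, 0.0], [0.002, -0.0, -1.0]]
wrist_force: [-0.4, -0.4, -0.0]
gripper_width: 1.002
[[-9.63675683e-01  2.67071163e-01 -1.47363802e-03]
 [ 2.67071483e-01  9.63676721e-01 -2.17448577e-05]
 [ 1.41430323e-03 -4.14521682e-04 -9.99998914e-01]] [ 0.45978669 -0.07481498  0.38282729]
[324.89379116 256.27592811] [292.06996698 267.09561456]
[618.01362108 311.6073045 ] [361.23744805 222.96988403]
```

View pics/w1.png

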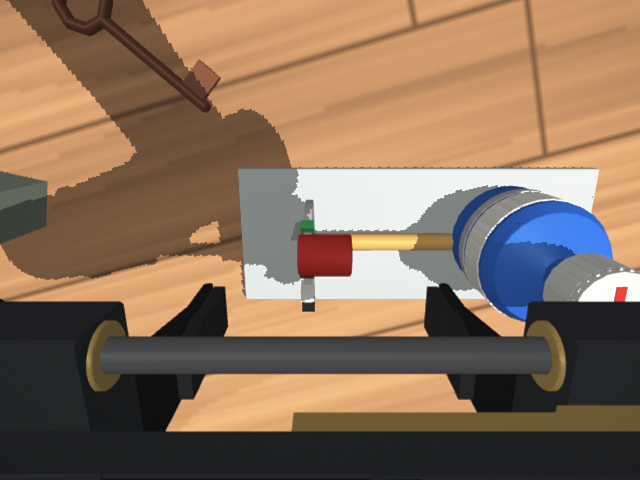

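The wrist view shows the knob at (325,256), exactly as predicted. I'll descend and grip its flat ends.

```bash
python3 -m jog '{"delta_pos":[[0,0,-22],[0,0,-22],[0,0,-22],[0,0,-20],[0,0,0],[0,0,0],[0,0,0],[0,0,0],[0,0,0],[0,0,0]],"rot":[[0,0,0],[0,0,0],[0,0,0],[0,0,0],[0,0,0],[0,0,0],[0,0,0],[0,0,0],[0,0,0],[0,0,0]],"grip":[100,100,100,100,100,25,25,25,25,25]}'
python3 -m jog '{"delta_pos":[[0,0,0],[0,0,0],[0,0,0]],"rot":[[0,0,0],[0,0,0],[0,0,0]],"grip":[25,25,25]}'
```

```text
time_s: 2.53
tcp_pos: [0.5364, -0.0974, 0.1627]
ee_rot: [[-0.964, 0.267, 0.002], [0.267, 0.964, 0.0], [-0.002, 0.001, -1.0]]
wrist_force: [0.3, 0.4, 0.3]
gripper_width: 0.705
time_s: 2.78
tcp_pos: [0.5361, -0.0973, 0.1618]
ee_rot: [[-0.964, 0.267, 0.0], [0.267, 0.964, 0.0], [-0.0, 0.0, -1.0]]
wrist_force: [0.5, -0.2, -0.3]
gripper_width: 0.479
```

```bash
python3 -m jog '{"delta_pos":[[0,0,0],[0,0,0],[0,0,0],[0,0,0],[0,0,0]],"rot":[[0,0,0],[0,0,0],[0,0,0],[0,0,0],[0,0,0]],"grip":[25,25,25,25,25]}'
```

```text
time_s: 3.2
tcp_pos: [0.5363, -0.0965, 0.1616]
ee_rot: [[-0.964, 0.267, 0.001], [0.267, 0.964, 0.001], [-0.001, 0.001, -1.0]]
wrist_force: [1.0, 5.5, 1.5]
gripper_width: 0.369
```

```bash
python3 -m jog '{"delta_pos":[[5.8,-1.6,1.5],[5.8,-1.6,1.2],[5.8,-1.6,0.8],[5.8,-1.6,0.4],[5.8,-1.6,0],[5.8,-1.6,-0.4],[5.8,-1.6,-0.7],[5.8,-1.6,-1.1],[5.8,-1.6,-1.5],[5.8,-1.6,-2]],"rot":[[0,0,0],[0,0,0],[0,0,0],[0,0,0],[0,0,0],[0,0,0],[0,0,0],[0,0,0],[0,0,0],[0,0,0]],"grip":[25,25,25,25,25,25,25,25,25,25]}'
python3 -m jog '{"delta_pos":[[0,0,0],[0,0,0],[0,0,0],[0,0,0],[0,0,0],[0,0,0],[0,0,0],[0,0,0]],"rot":[[0,0,0],[0,0,0],[0,0,0],[0,0,0],[0,0,0],[0,0,0],[0,0,0],[0,0,0]],"grip":[25,25,25,100,100,100,100,100]}'
python3 -m jog '{"delta_pos":[[0,0,0],[0,0,0],[0,0,0],[0,0,20],[0,0,30],[0,0,30],[0,0,0],[0,0,0]],"rot":[[0,0,0],[0,0,0],[0,0,0],[0,0,0],[0,0,0],[0,0,0],[0,0,0],[0,0,0]],"grip":[100,100,100,100,100,100,100,100]}'
python3 - <<'E'
from h import *
w=cap('wrist','w2'); s=cap('scene','s2')
X=np.array([.9638,-.2667,0]);H=np.array([.562,-.1035,.06])
m=[]
for d,b in((s,(270,240,340,300)),(w,None)):
    im=d['frame'].astype(int); k=((im[...,0]>70)&(im[...,1]<60)&(im[...,2]<60)&(im[...,0]>2.5*im[...,1])).astype(np.uint8)
    if b: z=np.zeros_like(k);z[b[1]:b[3],b[0]:b[2]]=1;k*=z
    n,l,st,c=cv2.connectedComponentsWithStats(k);i=1+np.argmax(st[1:,4]);print(c[i],st[i]);m.append((d,*c[i]))
K=tri(*m);print(K,(K-H)@X, np.arctan2((K-H)@X,K[2]-.06))
for a in(.25,.35,.45): print(a,[proj(d,H+X*.095*np.sin(a)+[0,0,.095*np.cos(a)]) for d in(s,w)])
E
```

```text
time_s: 4.03
tcp_pos: [0.5936, -0.1122, 0.1602]
ee_rot: [[-0.964, 0.267, -0.001], [0.267, 0.964, 0.001], [0.002, 0.001, -1.0]]
wrist_force: [-2.0, 6.7, 5.5]
gripper_width: 0.363
time_s: 4.7
tcp_pos: [0.5938, -0.1137, 0.1596]
ee_rot: [[-0.964, 0.267, -0.0], [0.267, 0.964, -0.0], [0.0, -0.0, -1.0]]
wrist_force: [0.1, -1.1, -0.1]
gripper_width: 0.656
time_s: 5.37
tcp_pos: [0.5949, -0.1133, 0.242]
ee_rot: [[-0.964, 0.267, 0.005], [0.267, 0.964, 0.0], [-0.005, 0.002, -1.0]]
wrist_force: [-0.2, -0.7, -1.0]
gripper_width: 1.0
[313.41493776 282.14937759] [304 273  20  20 241]
[326.77698801 249.24300311] [ 300  228   55   43 2251]
[ 0.58961435 -0.11114777  0.1504661 ] 0.02865436900717117 0.3067443498748234
0.25 [array([311.34378856, 280.18818021]), array([326.96423211, 241.79042632])]
0.35 [array([314.89739352, 283.68161809]), array([326.92665037, 254.9759165 ])]
0.45 [array([318.33893411, 287.42339195]), array([326.88489596, 266.57255555])]
```

Lever is at about 0.31–0.36 rad, inside the tolerance. Next I move over the cap.

```bash
python3 -m jog '{"delta_pos":[[2.2,29,0],[2.2,29,0],[2.2,29,0],[2.2,29,0],[2.2,29,0],[2,29,0],[0,0,0],[0,0,0],[0,0,0]],"rot":[[0,0,0],[0,0,0],[0,0,0],[0,0,0],[0,0,0],[0,0,0],[0,0,0],[0,0,0],[0,0,0]],"grip":[100,100,100,100,100,100,100,100,100]}'
python3 - <<'E'
from h import *
w=cap('wrist','w3'); 
im=w['frame'].astype(int);k=((im.min(2)>120)&(im.max(2)-im.min(2)<40)).astype(np.uint8)
k[:170]=0
print(proj(w,[.6073,.0604,.169])); a=w['frame'][130:330].copy(); cv2.imwrite('pics/c3.png',w['frame'][...,::-1])
p=np.array([proj(w,[.6073+.025*np.cos(t),.0604+.025*np.sin(t),.169]) for t in np.arange(0,6.3,.2)]).astype(int)
cv2.polylines(w['frame'],[p],True,(0,255,0),1); cv2.imwrite('pics/c3.png',w['frame'][...,::-1])
E
```

```text
time_s: 6.22
tcp_pos: [0.6064, 0.0603, 0.2384]
ee_rot: [[-0.964, 0.267, -0.003], [0.267, 0.964, -0.001], [0.002, -0.002, -1.0]]
wrist_force: [0.2, -0.2, -0.6]
gripper_width: 1.003
[326.78254612 274.44157675]
```

View pics/c3.png

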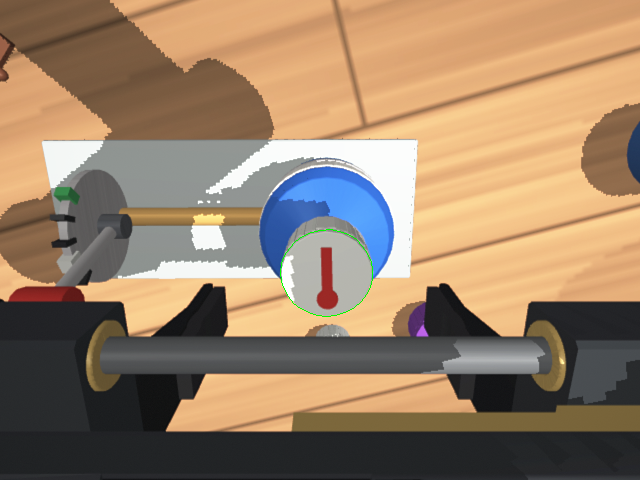

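The projected ring lands on the cap rim at (327,272), and the lever rod passes over the white mark. I'll descend and grip.

```bash
python3 -m jog '{"delta_pos":[[0,0,-25],[0,0,-25],[0,0,-20],[0,0,-10],[0,0,0],[0,0,0],[0,0,0],[0,0,0],[0,0,0],[0,0,0]],"rot":[[0,0,0],[0,0,0],[0,0,0],[0,0,0],[0,0,0],[0,0,0],[0,0,0],[0,0,0],[0,0,0],[0,0,0]],"grip":[100,100,100,100,100,40,40,40,40,40]}'
python3 -m jog '{"delta_pos":[[0,0,0],[0,0,0],[0,0,0],[0,0,0],[0,0,0],[0,0,0]],"rot":[[0,0,0],[0,0,0],[0,0,0],[0,0,0],[0,0,0],[0,0,0]],"grip":[40,40,40,40,40,40]}'
```

```text
time_s: 7.1
tcp_pos: [0.6074, 0.0608, 0.1608]
ee_rot: [[-0.964, 0.267, 0.002], [0.267, 0.964, 0.001], [-0.002, 0.001, -1.0]]
wrist_force: [0.4, 0.4, -0.5]
gripper_width: 0.706
time_s: 7.6
tcp_pos: [0.6071, 0.0607, 0.1601]
ee_rot: [[-0.964, 0.267, 0.0], [0.267, 0.964, -0.0], [-0.0, 0.0, -1.0]]
wrist_force: [-0.8, -1.9, 2.8]
gripper_width: 0.572
```

```bash
python3 -m jog '{"delta_pos":[[0,0,-2],[0,0,-2],[0,0,-2],[0,0,-2],[0,0,-1.5],[0,0,0],[0,0,0],[0,0,0]],"rot":[[0,0,0],[0,0,0],[0,0,0],[0,0,0],[0,0,0],[0,0,0],[0,0,0],[0,0,0]],"grip":[40,40,40,40,40,40,40,40]}'
```

```text
time_s: 8.27
tcp_pos: [0.6071, 0.0607, 0.1519]
ee_rot: [[-0.964, 0.266, 0.001], [0.266, 0.964, -0.0], [-0.001, 0.0, -1.0]]
wrist_force: [-5.1, 0.7, 9.7]
gripper_width: 0.572
```

About 8 mm down at 10 N. I'll press slightly more, then twist.

```bash
python3 -m jog '{"delta_pos":[[0,0,-1],[0,0,0],[0,0,0],[0,0,0],[0,0,0],[0,0,0],[0,0,0],[0,0,0],[0,0,0],[0,0,0]],"rot":[[0,0,0],[0,0,0],[0,0,5],[0,0,5],[0,0,5],[0,0,5],[0,0,5],[0,0,5],[0,0,5],[0,0,5]],"grip":[40,40,40,40,40,40,40,40,40,40]}'
```

```text
time_s: 9.1
tcp_pos: [0.6079, 0.0607, 0.1513]
ee_rot: [[-0.908, -0.419, 0.003], [-0.419, 0.908, 0.0], [-0.003, -0.001, -1.0]]
wrist_force: [-3.0, 0.5, 10.7]
gripper_width: 0.576
```

```bash
python3 -c "
from h import *
s=r.sense();print(s['moment'],s['wrist_force'],s['joints'])
w=cap('wrist','w4');cv2.imwrite('pics/c4.png',w['frame'][180:360,180:500,::-1])"
```

```text
[ 0.09295416  0.85902154 -0.09871871] [-2.96807531  0.49251503 10.70465062] [ 2.08949728e+01  2.52569417e+01 -9.23475247e+00  7.02966005e-02
 -5.53395961e+01 -8.61518836e+01]
```

View pics/c4.png

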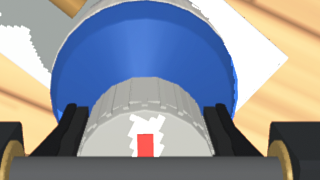

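The mark turned with the gripper, so there's no slip. I'll continue the twist to about 125°.

```bash
python3 -m jog '{"delta_pos":[[0,0,0],[0,0,0],[0,0,0],[0,0,0],[0,0,0],[0,0,0],[0,0,0],[0,0,0],[0,0,0],[0,0,0]],"rot":[[0,0,5],[0,0,5],[0,0,5],[0,0,5],[0,0,5],[0,0,5],[0,0,5],[0,0,5],[0,0,5],[0,0,5]],"grip":[40,40,40,40,40,40,40,40,40,40]}'
python3 -c "
from h import *
s=r.sense();print(s['moment'],s['joints'])"
```

```text
time_s: 9.98
tcp_pos: [0.6079, 0.0599, 0.1514]
ee_rot: [[-0.263, -0.965, 0.003], [-0.965, 0.263, -0.001], [0.001, -0.003, -1.0]]
wrist_force: [-3.1, -2.1, 9.2]
gripper_width: 0.573
[-0.834484    0.68811289 -0.10704007] [ 20.84979413  25.25632326  -9.26161714   0.15122974 -55.36903994
 -36.15723045]
```

```bash
python3 -m jog '{"delta_pos":[[0,0,0],[0,0,0],[0,0,0],[0,0,0],[0,0,0],[0,0,0],[0,0,0],[0,0,0],[0,0,0]],"rot":[[0,0,4],[0,0,4],[0,0,4],[0,0,4],[0,0,4],[0,0,4],[0,0,3],[0,0,0],[0,0,0]],"grip":[40,40,40,40,40,40,40,40,40]}'
python3 -c "
from h import *
s=r.sense();print(s['moment'],s['joints'][5])"
python3 -m jog '{"delta_pos":[[0,0,2],[0,0,2],[0,0,2],[0,0,2],[0,0,2],[0,0,2],[0,0,0],[0,0,0]],"rot":[[0,0,0],[0,0,0],[0,0,0],[0,0,0],[0,0,0],[0,0,0],[0,0,0],[0,0,0]],"grip":[40,40,40,40,40,40,40,40]}'
```

```text
time_s: 10.73
tcp_pos: [0.6085, 0.0595, 0.1517]
ee_rot: [[0.2, -0.98, 0.004], [-0.98, -0.2, -0.002], [0.002, -0.004, -1.0]]
wrist_force: [-0.6, -4.5, 9.8]
gripper_width: 0.567
[-1.20507427e+00  3.35477934e-01  8.86568490e-04] -9.37057018155231
time_s: 11.4
tcp_pos: [0.6084, 0.0595, 0.1615]
ee_rot: [[0.199, -0.98, 0.003], [-0.98, -0.199, -0.001], [0.002, -0.003, -1.0]]
wrist_force: [3.3, -5.9, 2.6]
gripper_width: 0.569
```

```bash
python3 -m jog '{"delta_pos":[[0,0,1],[0,0,1],[0,0,2],[0,0,2],[0,0,2],[0,0,0],[0,0,0]],"rot":[[0,0,0],[0,0,0],[0,0,0],[0,0,0],[0,0,0],[0,0,0],[0,0,0]],"grip":[40,40,40,40,40,40,40]}'
```

```text
time_s: 11.98
tcp_pos: [0.6082, 0.0595, 0.1679]
ee_rot: [[0.199, -0.98, 0.002], [-0.98, -0.199, -0.001], [0.002, -0.001, -1.0]]
wrist_force: [5.0, -6.6, -4.6]
gripper_width: 0.568
```

A 4.6 N downward pull and 8 N sideways; I'll check whether the cap is rising or slipping.

Run:
```python
from h import *
s=cap('scene','s5'); print(r.sense()['moment'])
cv2.imwrite('pics/c5.png',cv2.resize(s['frame'][170:330,260:440],None,fx=3.5,fy=3.5,interpolation=2)[...,::-1])
for z in(.135,.143,.150):print(z,(proj(s,[.6073,.0604,z])-[260,170])*3.5)
```

```text
[-1.60566995 -1.52434082 -0.00298034]
0.135 [351.44749726 228.63439552]
0.143 [352.11583681 218.61249205]
0.15 [352.70570035 209.76735417]
```

View pics/c5.png

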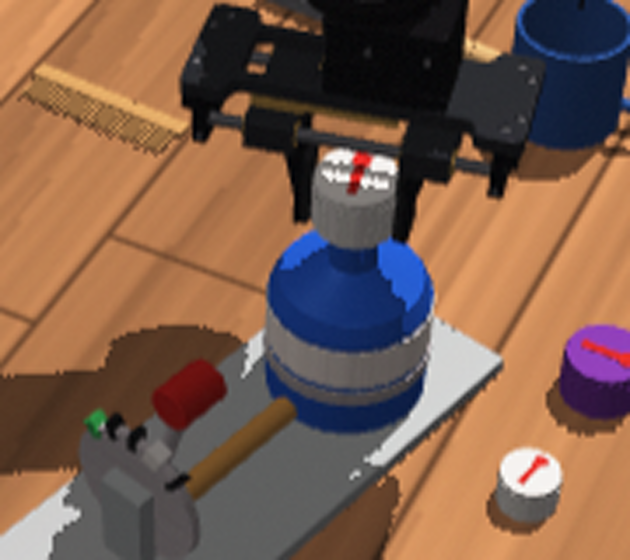

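The cap has risen: the neck shows below it at (350,255) in the crop. The rest is side friction, so I shift 1 mm to relieve it and lift on.

```bash
python3 -m jog '{"delta_pos":[[0.7,-1,0],[0.5,-0.5,1],[0,0,2],[0,0,2],[0,0,0],[0,0,0]],"rot":[[0,0,0],[0,0,0],[0,0,0],[0,0,0],[0,0,0],[0,0,0]],"grip":[40,40,40,40,40,40]}'
```

```text
time_s: 12.53
tcp_pos: [0.6078, 0.0594, 0.1744]
ee_rot: [[0.2, -0.98, -0.0], [-0.98, -0.2, 0.0], [-0.0, 0.0, -1.0]]
wrist_force: [0.7, 0.0, -0.8]
gripper_width: 0.569
```

Free. I'll raise it to about 100 mm.

```bash
python3 -m jog '{"delta_pos":[[0,0,8],[0,0,10],[0,0,12],[0,0,12],[0,0,12],[0,0,12],[0,0,10],[0,0,9],[0,0,0],[0,0,0]],"rot":[[0,0,0],[0,0,0],[0,0,0],[0,0,0],[0,0,0],[0,0,0],[0,0,0],[0,0,0],[0,0,0],[0,0,0]],"grip":[40,40,40,40,40,40,40,40,40,40]}'
python3 -m jog '{"delta_pos":[[0,0,0],[0,0,0],[0,0,0],[0,0,0]],"rot":[[0,0,0],[0,0,0],[0,0,0],[0,0,0]],"grip":[40,40,40,40]}'
python3 - <<'E'
from h import *
s=cap('scene','s6'); print(r.sense()['joint_velocities'])
cv2.imwrite('pics/c6.png',cv2.resize(s['frame'][140:330,250:450],None,fx=3,fy=3,interpolation=2)[...,::-1])
for p in([.6073,.0604,.252],[.5934,-.1122,.1492]):print((proj(s,p)-[250,140])*3)
E
```

```text
time_s: 13.37
tcp_pos: [0.6082, 0.0593, 0.2599]
ee_rot: [[0.199, -0.98, 0.001], [-0.98, -0.199, 0.001], [-0.0, -0.001, -1.0]]
wrist_force: [-0.4, -0.3, -0.3]
gripper_width: 0.569
time_s: 13.7
tcp_pos: [0.608, 0.0591, 0.2586]
ee_rot: [[0.199, -0.98, -0.001], [-0.98, -0.199, -0.0], [0.0, 0.001, -1.0]]
wrist_force: [-1.3, 0.0, -0.7]
gripper_width: 0.572
[ 0.09120298 -0.15245979  0.15858234  0.04672438  0.12797491 -0.03293054]
[340.17929072 151.93631789]
[194.68887888 431.10402364]
```

View pics/c6.png

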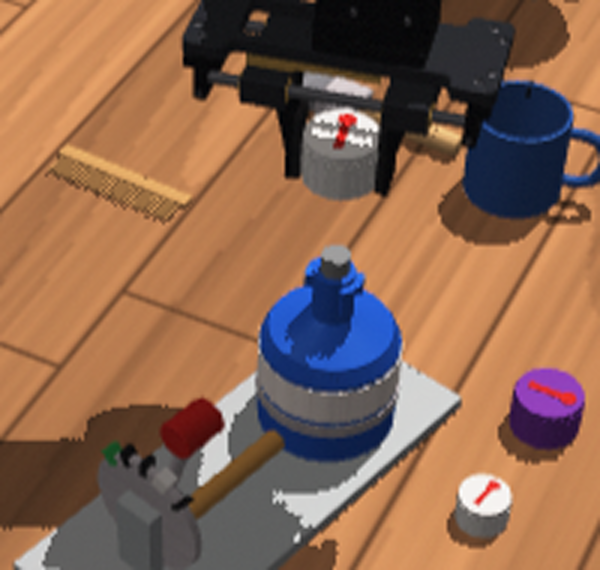

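The cap is held level at (340,152), right where it was predicted and clear of the open neck. The lever still covers the white mark. Handing in.

```bash
python3 -c "
from h import *
print(finish_job())"
```

```text
the job is handed in; nothing more can be done
None
```

The job is done and handed in at about 14 s of the 54 s allowed; no verdict was reported.

- **Feed lever:** I gripped the red knob and moved the lever from about -0.29 rad to idle. The cameras put it at 0.31 rad and the gripper position suggested 0.36 rad. The two differ slightly, but both lie inside 0.25–0.45. The rod stood over the white mark in the last picture.
- **Cap:** I pressed it down about 8–9 mm at roughly 10 N and twisted it about 117° counter-clockwise. It dragged on the neck at first while lifting (about 5 N down, 8 N sideways), which cleared after I shifted it just over 1 mm sideways.
- **Last check:** The gripper was still closed to the cap's width, 50 mm. The cap was level and about 100 mm above its closed place, within 2 mm of the neck's axis, with no contact force above noise.
- **Loose things:** None were touched. I did not measure their positions again at the end.

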